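# Fill the spice rack and close up its sliding stop

## Robot

A 6-joint arm with a two-finger parallel gripper is mounted at the origin on a cart in front of the work surface, level with it; the furniture and walls round the work are solid. World frame = base frame: x ahead of the robot, y to its left, z up, the work surface at z = 0. Lengths are in m, angles in rad, forces in N, time in s.
With the tool pointing down it reaches from about 0.375 to 0.975 m from the base axis. Payload 3.8 kg.
Tool frame: the origin (TCP) lies on the mounting face of the last link; the fingertips stand 173 mm ahead of it and the grasp point (between the pads) lies 155 mm ahead of it (bot.hold_point_z is the distance from the TCP to the grasp point, in m); z points along the fingers, y is the line along which they close (so a half turn about z gives the same grasp; the last joint's range is limited). The gripper opens to 85 mm and grips with 20 to 120 N. Pads are 22 mm wide; open, the fingers measure 114 mm over their backs; the gripper's body (76 mm by 85 mm) begins 54 mm behind the grasp point. The pads swing forward as they close: fully open they stand 13 mm farther back than shut.
Start: joints at [1.305, 0.264, 1.604, -0, 1.274, -0.037], TCP at [0.153, 0.657, 0.405] pointing down, gripper open.
Joint ranges: [-2.63, 2.63], [-0.94, 2.18], [0.31, 2.57], [-1.31, 4.45], [0, 2.66], [-2.55, 2.55]. Speed limits (rad/s): [2.57, 2.57, 3.14, 3.14, 3.14, 3.14].

## Interface

Orientations are given as a rotation vector (axis times angle).
In Python, from workcell import bot, optics gives the robot as it stands.
- The arm moves only by the shell command python3 -m jog 'ROWS' [OPENING] [FORCE]. ROWS is JSON, a list of rows, each an object of numbers: "dx", "dy", "dz": the shift along the tool's x, y, z in mm; "ax", "ay", "az": the turn, a rotation vector about the tool's x, y, z in degrees. A call has 1 to 20 rows; each row shifts and turns the commanded pose from where the row before left it, along the tool's axes as they then stand; what a row does not reach is not made up. A row lasts 1/12 s, in which the tool goes at most 41.7 mm and 7.16 degrees, less where a joint would pass 70% of its speed; a pose out of reach is approached as far as the arm can. A call with a gripper value outside its range is refused whole. OPENING is the opening, from 0 (shut) to 1 (fully open), set as the call begins (- or left out, the last holds). The fingers move at their own pace and stop on an object; FORCE is the grip in N (left out, the last holds). Time passes only in rows, so rows that do not move let the fingers close. It gives the time, the measured TCP pose, the force, the opening and the grip force at its end, in the units of the state.
- bot.read_state(): the state, without advancing time (a new reading comes with each control period).
- optics.read_camera(name): name is "side" or "top" or "wrist"; returns a dict with "img" (384x512x3 uint8, red, green, blue), "vertical_fov" (degrees; the focal length in pixels is half the picture's height over the tangent of half this angle, whatever the lens; pixels are square), "cx", "cy" (the principal point, pixels), "R" (3x3) and "t" (3): a world point X has camera coordinates R X + t; the wrist camera has in their place "tool_from_camera" (4x4, takes a point from camera to tool coordinates, whose origin is the TCP and whose axes are the flange's). Camera axes: x right, y down, z forward; pixel columns grow to the right and rows downward; lengths in m; the calibration is good to about 2 mm. A picture is of the moment at which its call begins: read the wrist's pose just before it. There is no depth.
- bot.finish_job(): hands the job in; it is judged then, once.
The state is a dict: "time": time; "q": joint angles; "joint_vel": joint speeds; "joint_torque": joint torques, N m; "tool_pos": TCP position; "tcp_rot": TCP orientation; "wrist_force": force on the tool from outside, world axes, zero at the start; "torque": the same for the moment, N m; "width": opening from 0.0 (shut) to 1.0 (fully open); "grip_force": force on a finger pad.
Only numpy, scipy, OpenCV 4.12 (cv2) and the standard library are available. Lean on these libraries where they do the work, as an engineer would, in place of code of your own. Each camera call takes 0.05 s, during which the arm holds its last target. There are 200 camera calls.

## Task

Put the spice jars away in the rack: slide the rack's stop all the way back to the open end, stand the three spice jars from the tray in the row beside the one already there, then slide the stop up again until the four jars are held snugly together against the fixed end. Keep every jar upright, let go of everything at the end, and leave the salt shaker and the yoghurt cup where they are.

Things in the scene. Friction and masses are not known exactly. Their poses are not given: they have to be found in the camera images.
- rack: wooden spice rack, fixed to the worktop: base board 94 mm (x) by 300 mm (y); its top, the jars' floor, is 14 mm above the worktop. Origin at the centre of the underside; y runs along the row to the fixed end (roughly the robot's left, within 0.5 rad), x across the row, z up. Two steel guide rods 7 mm thick at x = -31.5 and +31.5 mm, 40 mm up: 56 mm is free between them; jars go in from above.
- row_start (a point): the fixed end of the row: on the inner face (rack y = +132 mm) of the fixed end block, which is 66 mm high, in the middle of the row and on the floor the jars stand on; axes as the rack's. The block at the open end is 54 mm high, inner face at rack y = -138 mm.
- stop (a joint): position of the sliding stop on the rods, m: 0 = all the way back against the open end's block, growing toward the fixed end, limit 0.164; starts at 0.110 to 0.155. Its face (24 to 68 mm up) lies at rack y = -80 mm + this value. Four jars in a touching line take about 176 mm, so snug is about 0.036. Friction about 2.5 N plus 4 N s/m; it stays where it is left.
- stop_grip (a point): the middle of the stop's upright wooden finger grip: 22 mm thick (rack x), 34 mm long (rack y), flat sides, free from 52 mm to its top at 102 mm above the worktop; this point is 86 mm above the worktop and 34 mm behind the stop's face (toward the open end). The whole stop is 82 mm wide and 58 mm long.
- jar_in: slim glass spice jar with a red screw cap, 106 mm tall, body 42 mm and cap 44.6 mm in diameter (cap from 85 mm up), 0.07 to 0.16 kg; origin at the centre of its underside, z up when it stands. This one stands in the rack already, within a few mm of the fixed end.
- jar_a: slim glass spice jar with a red screw cap, 106 mm tall, body 42 mm and cap 44.6 mm in diameter (cap from 85 mm up), 0.07 to 0.16 kg; origin at the centre of its underside, z up when it stands. Starts upright on the flat wooden tray, whose floor is 5 mm and rim 17 mm above the worktop; to be put in the rack. The jars may stand in any order.
- jar_b: slim glass spice jar with a red screw cap, 106 mm tall, body 42 mm and cap 44.6 mm in diameter (cap from 85 mm up), 0.07 to 0.16 kg; origin at the centre of its underside, z up when it stands. Starts upright on the flat wooden tray, whose floor is 5 mm and rim 17 mm above the worktop; to be put in the rack.
- jar_c: slim glass spice jar with a red screw cap, 106 mm tall, body 42 mm and cap 44.6 mm in diameter (cap from 85 mm up), 0.07 to 0.16 kg; origin at the centre of its underside, z up when it stands. Starts upright on the flat wooden tray, whose floor is 5 mm and rim 17 mm above the worktop; to be put in the rack.
- salt: salt shaker: plain stout round tub, 55 mm in diameter, 92 mm tall, wider and lower than the spice jars; it stands beside the tray and stays there. Origin at the centre of its underside.
- yoghurt: yoghurt cup, 72 mm in diameter, 71 mm tall; stays where it is. Origin at the centre of its underside.
Things that resemble listed ones, but are neither listed nor needed, are in the scene too. Leave any orange or turquoise look-alike of the jar_b alone. What is shaped like the jar_c but green is not meant.

How it is judged:
On the way, in this order (a step that is already met when the one before it is completed fails the run):
1. the stop is all the way back at the open end (within 5 mm) (value of joint stop below 0.005 m), for 0.2 s.
2. all four jars stand upright in the row on the rack's floor (x of jar_in in the frame of rack between -0.01 and 0.01 m and y of jar_in in the frame of rack between -0.062 and 0.116 m and z of jar_in in the frame of rack between 0.01 and 0.02 m and angle between each of jar_in, jar_a, jar_b, jar_c's own z axis and vertical below 0.12 rad and x of jar_a in the frame of rack between -0.01 and 0.01 m and y of jar_a in the frame of rack between -0.062 and 0.116 m and z of jar_a in the frame of rack between 0.01 and 0.02 m and x of jar_b in the frame of rack between -0.01 and 0.01 m and y of jar_b in the frame of rack between -0.062 and 0.116 m and z of jar_b in the frame of rack between 0.01 and 0.02 m and x of jar_c in the frame of rack between -0.01 and 0.01 m and y of jar_c in the frame of rack between -0.062 and 0.116 m and z of jar_c in the frame of rack between 0.01 and 0.02 m), for 0.2 s.
At the end, for the whole second after the job is handed in: All four jars stand upright (within 0.12 rad) on the rack's floor in one row between the guide rods and between the fixed end and the stop, at rest, and the stop is closed up on them so that no more than 5 mm of play is left in the row (stop joint above 0.031) (all of step 2 and value of joint stop above 0.031 m and velocity of joint stop between -0.01 and 0.01 m/s and linear speed of each of jar_in, jar_a, jar_b, jar_c below 0.02 m/s); the robot touches nothing.
It fails at once if a jar is tipped over (more than 0.6 rad) (angle between any of jar_in, jar_a, jar_b, jar_c's own z axis and vertical above 0.6 rad).
It fails at once if the salt shaker or the yoghurt cup is moved by more than 20 mm (distance of any of salt, yoghurt from where it was at the start of the episode above 0.02 m).
It also fails if it takes over 72 s, if anything falls off the work surface, if the arm or the gripper's body presses on something with over 40 N, if the wrist force passes 120 N, or if a joint passes its speed limit or range.

## Working session

There is one attempt and no reset: what is moved stays moved. The work goes in short steps, Python scripts to look and compute and a shell command to move; the robot and the scene stay as the last step left them, time stands still between calls to the robot, and variables do not carry over. Pictures are saved under pics/ and viewed, at most 10 in all, crops included, and the job is handed in when it is done.

```bash
ls; mkdir -p pics; python3 - <<'E'
from workcell import bot, optics
import cv2, numpy as np
s=bot.read_state(); print({k:np.round(s[k],3).tolist() for k in ('time','tool_pos','tcp_rot','width')}, bot.hold_point_z)
for n in ("top","side"):
    c=optics.read_camera(n); np.savez(f'{n}0.npz',**c)
    cv2.imwrite(f'pics/{n}0.png',cv2.resize(c['img'][:,:,::-1],(800,600)))
    print(n,c['vertical_fov'],c['cx'],c['cy'],np.round(c['R'],3).tolist(),np.round(c['t'],3))
E
```

```text
pics
{'time': 0.0, 'tool_pos': [0.153, 0.657, 0.403], 'tcp_rot': [-0.359, -3.121, 0.003], 'width': 1.0} 0.1547
top 44.195992973664076 254.29771008695533 191.76202205003761 [[0.204, -0.979, 0.01], [-0.861, -0.185, -0.474], [0.466, 0.088, -0.881]] [-0.189  0.47   1.581]
side 57.300305654098786 257.6540574586376 190.94534902376262 [[0.999, -0.037, 0.015], [-0.006, -0.534, -0.846], [0.039, 0.845, -0.534]] [-0.502  0.031  1.246]
```

View pics/top0.png

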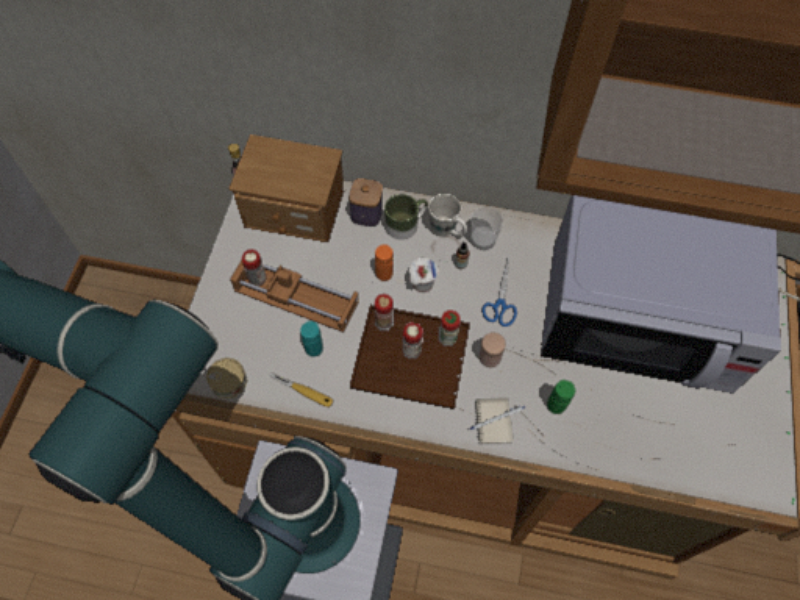

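View pics/side0.png

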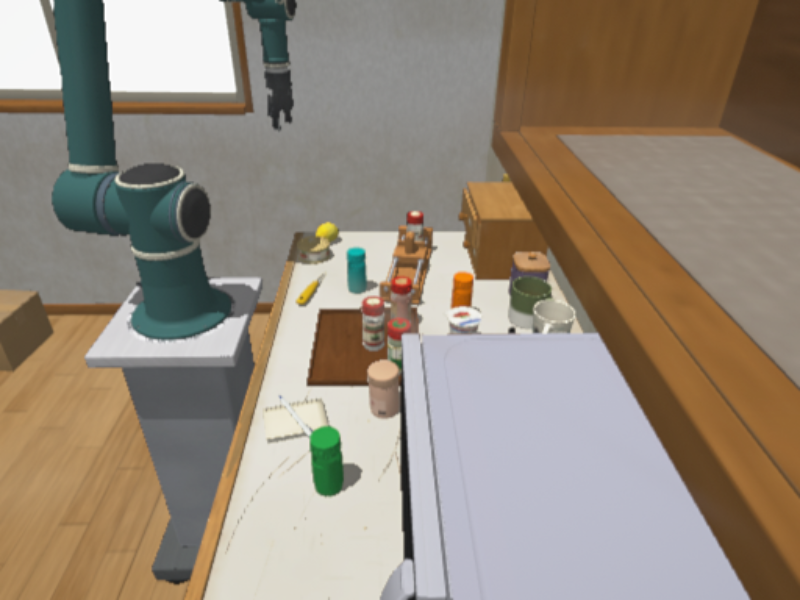

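The top view, in 800x600 pixels, shows the rack from (235,275) to (355,315), with jar_in at (252,262) and the stop grip at (285,278). The candidate jars are (384,310), (413,338) and (450,325), the red-capped ones on the tray. The orange (384,262), turquoise (312,338) and green (560,396) ones are look-alikes. The salt is at (492,348) and the yoghurt at (422,272). Next I triangulate the red caps and confirm them in a crop.

```bash
cat > h.py <<'E'
import numpy as np, cv2
from scipy.spatial.transform import Rotation as Ro
def load(n): return dict(np.load(n))
def ray(c,u,v):
    """origin, dir in world for pixel (needs R,t)"""
    f=c['img'].shape[0]/2/np.tan(np.radians(float(c['vertical_fov']))/2)
    d=np.array([(u-c['cx'])/f,(v-c['cy'])/f,1.]); return -c['R'].T@c['t'], c['R'].T@(d/np.linalg.norm(d))
def proj(c,X):
    f=c['img'].shape[0]/2/np.tan(np.radians(float(c['vertical_fov']))/2)
    p=c['R']@np.asarray(X,float)+c['t']; return np.array([c['cx']+f*p[0]/p[2],c['cy']+f*p[1]/p[2]])
def plane(c,u,v,z):
    o,d=ray(c,u,v); return o+d*(z-o[2])/d[2]
def tri(rays):
    A=np.zeros((3,3));b=np.zeros(3)
    for o,d in rays: P=np.eye(3)-np.outer(d,d);A+=P;b+=P@o
    X=np.linalg.solve(A,b); return X,max(np.linalg.norm(np.cross(X-o,d)) for o,d in rays)
def blobs(c,lo,hi,amin=30):
    h=cv2.cvtColor(c['img'],cv2.COLOR_RGB2HSV); m=cv2.inRange(h,np.array(lo),np.array(hi))
    if lo[0]==0: m|=cv2.inRange(h,np.array((172,)+tuple(lo[1:])),np.array((180,)+tuple(hi[1:])))
    n,l,s,ce=cv2.connectedComponentsWithStats(m)
    return [(s[i].tolist(),ce[i].round(1).tolist(),l==i) for i in range(1,n) if s[i][4]>=amin]
def wrist(optics,bot):
    s=bot.read_state(); c=optics.read_camera('wrist')
    T=np.eye(4);T[:3,:3]=Ro.from_rotvec(s['tcp_rot']).as_matrix();T[:3,3]=s['tool_pos']
    M=np.linalg.inv(T@np.array(c['tool_from_camera'])); c['R']=M[:3,:3];c['t']=M[:3,3]; return c
E
python3 - <<'E'
from h import *
for n in('top','side'):
    c=load(n+'0.npz')
    for st,ce,m in blobs(c,(0,120,60),(7,255,255),15):
        print(n,st,ce,plane(c,*ce,0.1).round(3))
c=load('top0.npz')
cv2.imwrite('pics/crop1.png',cv2.resize(c['img'][150:260,140:360,::-1],(800,400),interpolation=cv2.INTER_CUBIC))
E
```

```text
top [155, 160, 12, 12, 78] [160.6, 166.4] [0.541 0.279 0.1  ]
top [240, 189, 11, 12, 83] [244.9, 195.0] [ 0.489 -0.055  0.1  ]
top [282, 199, 13, 13, 92] [287.7, 205.4] [ 0.48  -0.214  0.1  ]
top [258, 206, 13, 14, 86] [263.8, 213.1] [ 0.432 -0.136  0.1  ]
top [465, 233, 20, 5, 53] [473.9, 235.1] [ 0.502 -0.87   0.1  ]
side [261, 136, 10, 8, 57] [265.3, 139.6] [0.543 0.294 0.1  ]
side [250, 177, 14, 12, 104] [256.3, 183.0] [ 0.494 -0.056  0.1  ]
side [232, 190, 14, 12, 83] [237.7, 196.8] [ 0.434 -0.139  0.1  ]
side [248, 203, 15, 15, 116] [253.9, 209.9] [ 0.482 -0.21   0.1  ]
```

View pics/crop1.png

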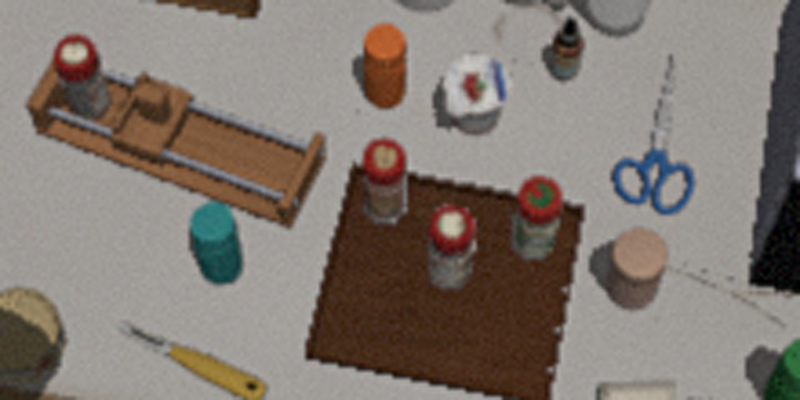

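The crop confirms three red-capped jars on the tray at crop (385,160), (452,230) and (540,198). Their cap inserts vary, but the shape and size fit. The orange, turquoise and green ones are solid-coloured look-alikes. Next I get a rough rack pose and the move to a viewing pose.

```bash
python3 - <<'E'
from h import *
c=load('top0.npz')
for nm,u,v,z in [('fixtop1',55,68,.066),('fixtop2',35,110,.066),('open1',320,142,.054),('open2',293,202,.054),('grip',152,85,.102),('salt',640,245,.092),('yog',475,85,.071),('orange',385,40,.1),('traycorner',352,172,.017),('turq',213,215,.1)]:
    print(nm,plane(c,140+u*.275,150+v*.275,z).round(3))
from workcell import optics
print(np.round(optics.read_camera('wrist')['tool_from_camera'],3).tolist(), optics.read_camera('wrist')['vertical_fov'])
E
```

```text
fixtop1 [0.546 0.308 0.066]
fixtop2 [0.493 0.313 0.066]
open1 [0.524 0.018 0.054]
open2 [0.451 0.029 0.054]
grip [0.528 0.193 0.102]
salt [ 0.458 -0.321  0.092]
yog [ 0.615 -0.127  0.071]
orange [ 0.632 -0.028  0.1  ]
traycorner [ 0.516 -0.017  0.017]
turq [0.399 0.094 0.1  ]
[[-0.001, -0.944, -0.329, 0.085], [1.0, -0.001, 0.0, -0.001], [-0.0, -0.329, 0.944, 0.03], [0.0, 0.0, 0.0, 1.0]] 65.57615197211238
```

```bash
cat >> h.py <<'E'
def rel(s,grasp,yawy,n,hp=0.1547):
    """row (repeated n times) taking grasp point to world pos, tool y at yaw yawy deg, pointing down"""
    y=np.array([np.cos(np.radians(yawy)),np.sin(np.radians(yawy)),0]);z=np.array([0,0,-1.]);x=np.cross(y,z)
    R1=np.c_[x,y,z]; p1=np.array(grasp)-hp*z
    R0=Ro.from_rotvec(s['tcp_rot']).as_matrix(); rv=Ro.from_matrix(R0.T@R1).as_rotvec()
    p=R0.T@(p1-s['tool_pos']); S=sum(Ro.from_rotvec(rv*k/n).as_matrix() for k in range(n))
    d=np.linalg.solve(S,p)*1000
    print(n,'x shift',d.round(1),'turn',np.degrees(rv/n).round(2),'| total',(p*1000).round(1),np.degrees(rv).round(1))
E
python3 - <<'E'
from h import *
from workcell import bot
rel(bot.read_state(),[.5,.2,.27],-6.5,16)
E
```

```text
16 x shift [-39.2  -0.4  -1.3] turn [-0.    0.    5.21] | total [-441.6 -366.6  -20.4] [-0.1  0.1 83.4]
```

```bash
python3 -m jog '[{"dx":-39,"dz":-1,"az":5.2},{"dx":-39,"dz":-1,"az":5.2},{"dx":-39,"dz":-1,"az":5.2},{"dx":-39,"dz":-1,"az":5.2},{"dx":-39,"dz":-1,"az":5.2},{"dx":-39,"dz":-1,"az":5.2},{"dx":-39,"dz":-1,"az":5.2},{"dx":-39,"dz":-1,"az":5.2},{"dx":-39,"dz":-1,"az":5.2},{"dx":-39,"dz":-1,"az":5.2},{"dx":-39,"dz":-1,"az":5.2},{"dx":-39,"dz":-1,"az":5.2},{"dx":-39,"dz":-1,"az":5.2},{"dx":-39,"dz":-1,"az":5.2},{"dx":-39,"dz":-1,"az":5.2},{"dx":-39,"dz":-1,"az":5.2},{}]'
python3 - <<'E'
from h import *
from workcell import bot,optics
c=wrist(optics,bot); np.savez('w1.npz',**c); cv2.imwrite('pics/w1.png',c['img'][:,:,::-1])
print(bot.read_state()['q'])
E
```

```text
[ 1.30512997e+00  2.64393920e-01  1.60466125e+00  3.08687427e-05
  1.27371274e+00 -3.69275339e-02]invalid input
```

View pics/w1.png

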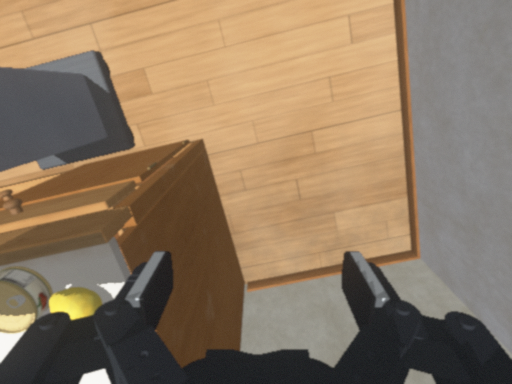

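The jog was refused, probably because of the empty row, so the wrist camera still shows the floor at the start pose. I'll retry with `"dx":0` for still rows.

```bash
python3 -m jog '[{"dx":-39,"dz":-1,"az":5.2},{"dx":-39,"dz":-1,"az":5.2},{"dx":-39,"dz":-1,"az":5.2},{"dx":-39,"dz":-1,"az":5.2},{"dx":-39,"dz":-1,"az":5.2},{"dx":-39,"dz":-1,"az":5.2},{"dx":-39,"dz":-1,"az":5.2},{"dx":-39,"dz":-1,"az":5.2},{"dx":-39,"dz":-1,"az":5.2},{"dx":-39,"dz":-1,"az":5.2},{"dx":-39,"dz":-1,"az":5.2},{"dx":-39,"dz":-1,"az":5.2},{"dx":-39,"dz":-1,"az":5.2},{"dx":-39,"dz":-1,"az":5.2},{"dx":-39,"dz":-1,"az":5.2},{"dx":-39,"dz":-1,"az":5.2},{"dx":0}]' && 
python3 - <<'E'
from h import *
from workcell import bot,optics
c=wrist(optics,bot); np.savez('w1.npz',**c); cv2.imwrite('pics/w1b.png',c['img'][:,:,::-1])
print(bot.read_state()['q'])
E
```

```text
invalid input
```

```bash
python3 -m jog --help; python3 -m jog '[{"dx":-39,"dy":0,"dz":-1,"ax":0,"ay":0,"az":5.2}]'; python3 -m jog '[{"dx":-39,"dz":-1,"az":5.2}]' 1 40
```

```text
time: 0.33
tool_pos: [0.1862, 0.6498, 0.4051]
tcp_rot: [-0.492, -3.099, 0.001]
wrist_force: [0.5, 0.1, -0.4]
width: 0.999
grip_force: 0.0invalid input: not JSON, or not a number
invalid input
```

All six keys are needed in each row.

```bash
python3 -m jog '[{"dx":-39,"dy":0,"dz":-1,"ax":0,"ay":0,"az":5.2},{"dx":-39,"dy":0,"dz":-1,"ax":0,"ay":0,"az":5.2},{"dx":-39,"dy":0,"dz":-1,"ax":0,"ay":0,"az":5.2},{"dx":-39,"dy":0,"dz":-1,"ax":0,"ay":0,"az":5.2},{"dx":-39,"dy":0,"dz":-1,"ax":0,"ay":0,"az":5.2},{"dx":-39,"dy":0,"dz":-1,"ax":0,"ay":0,"az":5.2},{"dx":-39,"dy":0,"dz":-1,"ax":0,"ay":0,"az":5.2},{"dx":-39,"dy":0,"dz":-1,"ax":0,"ay":0,"az":5.2},{"dx":-39,"dy":0,"dz":-1,"ax":0,"ay":0,"az":5.2},{"dx":-39,"dy":0,"dz":-1,"ax":0,"ay":0,"az":5.2},{"dx":-39,"dy":0,"dz":-1,"ax":0,"ay":0,"az":5.2},{"dx":-39,"dy":0,"dz":-1,"ax":0,"ay":0,"az":5.2},{"dx":-39,"dy":0,"dz":-1,"ax":0,"ay":0,"az":5.2},{"dx":-39,"dy":0,"dz":-1,"ax":0,"ay":0,"az":5.2},{"dx":-39,"dy":0,"dz":-1,"ax":0,"ay":0,"az":5.2},{"dx":0,"dy":0,"dz":0,"ax":0,"ay":0,"az":0},{"dx":0,"dy":0,"dz":0,"ax":0,"ay":0,"az":0}]' && 
python3 - <<'E'
from h import *
from workcell import bot,optics
c=wrist(optics,bot); np.savez('w1.npz',**c); cv2.imwrite('pics/w1b.png',c['img'][:,:,::-1])
print(bot.read_state()['q'])
E
```

```text
time: 1.75
tool_pos: [0.5037, 0.205, 0.4209]
tcp_rot: [2.344, 2.092, 0.001]
wrist_force: [-0.7, 1.1, 0.2]
width: 1.002
grip_force: 0.0
[3.42760001e-01 6.13903039e-03 1.86455127e+00 5.86601871e-04
 1.27026510e+00 4.53976195e-01]
```

View pics/w1b.png

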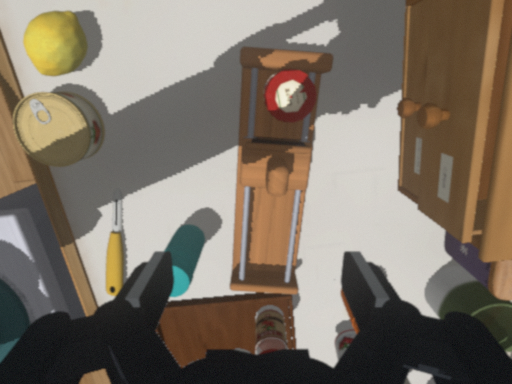

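The wrist view looks straight along the rack. The fixed block's top runs from (242,48) to (330,72), the jar_in cap is at (290,96), and the stop body spans (240,145) to (310,190) with its grip around (278,175). The rods are at x of about 246 and 293, and the open block's top is at (233–297,265–290). Next I measure the rods, blocks, grip and caps.

```bash
python3 - <<'E'
from h import *
c=load('w1.npz'); hsv=cv2.cvtColor(c['img'],cv2.COLOR_RGB2HSV)
ax=[]
for r in range(200,262,6):
    xs=np.where(hsv[r,232:308,1]<70)[0]+232
    g=np.split(xs,np.where(np.diff(xs)>2)[0]+1); g=[(int(a[0]),int(a[-1])) for a in g if len(a)]
    print(r,g)
# wood mask of the end blocks' column profile (brightness) along mid column
line=c['img'].astype(int)
for col in (256,268,): print(col,[tuple(line[r,col]) [0] for r in range(40,80)])
print(272,[line[r,272][0] for r in range(255,296)])
for st,ce,m in blobs(c,(0,120,60),(7,255,255),60):
    cn=max(cv2.findContours(m.astype(np.uint8),0,2)[0],key=cv2.contourArea); e=cv2.minEnclosingCircle(cn)
    print(st,ce,e,plane(c,*e[0],.12).round(4))
cv2.imwrite('pics/crop2.png',cv2.resize(c['img'][40:300,215:345,::-1],(300*1,600),interpolation=cv2.INTER_CUBIC))
E
```

```text
200 [(232, 235), (244, 249), (294, 299), (305, 307)]
206 [(232, 235), (243, 249), (293, 298), (304, 307)]
212 [(232, 234), (243, 248), (292, 298), (303, 307)]
218 [(232, 234), (243, 248), (292, 297), (302, 307)]
224 [(232, 234), (242, 248), (291, 296), (301, 307)]
230 [(232, 233), (242, 247), (290, 295), (301, 307)]
236 [(232, 233), (242, 247), (290, 294), (300, 307)]
242 [(232, 233), (241, 246), (289, 294), (299, 307)]
248 [(232, 233), (241, 246), (288, 293), (298, 307)]
254 [(232, 232), (240, 246), (288, 292), (297, 307)]
260 [(232, 232), (240, 245), (287, 292), (297, 307)]
256 [np.int64(106), np.int64(106), np.int64(107), np.int64(105), np.int64(108), np.int64(106), np.int64(104), np.int64(95), np.int64(89), np.int64(90), np.int64(88), np.int64(90), np.int64(91), np.int64(91), np.int64(93), np.int64(92), np.int64(90), np.int64(91), np.int64(92), np.int64(92), np.int64(89), np.int64(91), np.int64(91), np.int64(90), np.int64(86), np.int64(83), np.int64(77), np.int64(78), np.int64(81), np.int64(83), np.int64(85), np.int64(85), np.int64(82), np.int64(85), np.int64(83), np.int64(83), n
[... 637 characters left out ...]
(125)]
272 [np.int64(173), np.int64(174), np.int64(172), np.int64(174), np.int64(174), np.int64(173), np.int64(172), np.int64(171), np.int64(167), np.int64(143), np.int64(110), np.int64(93), np.int64(88), np.int64(91), np.int64(91), np.int64(88), np.int64(84), np.int64(79), np.int64(80), np.int64(78), np.int64(78), np.int64(76), np.int64(77), np.int64(79), np.int64(80), np.int64(83), np.int64(81), np.int64(81), np.int64(84), np.int64(82), np.int64(92), np.int64(116), np.int64(139), np.int64(159), np.int64(172), np.int64(175), np.int64(178), np.int64(163), np.int64(109), np.int64(69), np.int64(57)]
[263, 69, 54, 54, 1367] [289.5, 94.4] ((290.5, 95.0), 27.53643798828125) [0.5417 0.2795 0.12  ]
```

View pics/crop2.png

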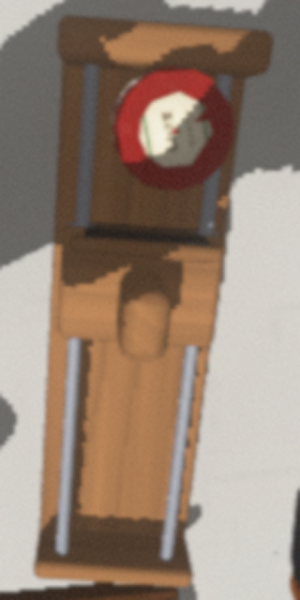

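```bash
python3 - <<'E'
from h import *
c=load('w1.npz')
L=np.array([plane(c,u,r,.040+.002)[:2] for r,u in [(206,246.5),(230,245),(260,243)]])
Rr=np.array([plane(c,u,r,.042)[:2] for r,u in [(206,296),(230,293),(260,290)]])
for P in(L,Rr):
    d=P[0]-P[-1]; print('rod yaw',np.degrees(np.arctan2(-d[0],d[1])).round(2),P.round(4).tolist())
d=(L[0]-L[-1])+(Rr[0]-Rr[-1]); d/=np.linalg.norm(d); nx=np.array([d[1],-d[0]])
m=(L.mean(0)+Rr.mean(0))/2; print('gap',(Rr.mean(0)-L.mean(0))@nx,'y',d)
def loc(u,v,z):
    q=plane(c,u,v,z)[:2]-m; return np.array([q@nx,q@d])
for nm,u,v,z in [('fix inner',256,65.5,.066),('fix in R',325,71,.066),('open inner top',272,285.5,.054),('open inner floor',272,264.5,.014),('capin',290.5,95,.118),('grip top front',277,160,.102),('grip top back',277,186,.102),('gripL',266.5,175,.102),('gripR',288,175,.102),('stop back L',243,186,.068)]:
    print(nm,loc(u,v,z).round(4))
print('m',m)
E
```

```text
rod yaw -10.64 [[0.4845, 0.1505], [0.4783, 0.1174], [0.47, 0.0734]]
rod yaw -9.99 [[0.5464, 0.1434], [0.5402, 0.1103], [0.5328, 0.0661]]
gap 0.062493363983095185 y [0.17907802 0.98383488]
fix inner [-0.0295  0.1975]
fix in R [0.0404 0.197 ]
open inner top [ 0.0095 -0.0724]
open inner floor [ 0.0109 -0.0655]
capin [0.0023 0.1724]
grip top front [-0.003   0.1104]
grip top back [-0.0006  0.0835]
gripL [-0.0121  0.0944]
gripR [0.0094 0.0958]
stop back L [-0.0361  0.07  ]
m [0.50870387 0.1101882 ]
```

The rack agrees with its stated sizes: rod spacing is 62.5 mm against 63, the distance between inner faces is 269.9 mm against 270, and the yaw is -10.3°. The stop is at about 0.146. Next I triangulate the heights of the grip and caps, then compute the approach.

```bash
python3 - <<'E'
from h import *
from workcell import bot
w=load('w1.npz');t=load('top0.npz');sd=load('side0.npz')
print('grip',tri([ray(w,277,173),ray(t,140+152*.275,150+83*.275)]))
T=[b[1] for b in blobs(t,(0,120,60),(7,255,255),60)]; S=[b[1] for b in blobs(sd,(0,120,60),(7,255,255),50)]
for i,j in ((0,0),(1,1),(3,2),(2,3)):
    X,e=tri([ray(t,*T[i]),ray(sd,*S[j])]); print('cap',X.round(3),round(e,4))
rel(bot.read_state(),[.525,.2055,.20],-10.3,4)
E
```

```text
grip (array([0.52923527, 0.1993806 , 0.09388843]), np.float64(0.006205997396772556))
cap [0.541 0.278 0.106] 0.0021
cap [ 0.493 -0.054  0.097] 0.002
cap [ 0.433 -0.136  0.098] 0.0003
cap [ 0.481 -0.214  0.102] 0.0015
4 x shift [ 0.5  5.3 16.5] turn [ 0.   -0.01  0.98] | total [ 1.5 21.2 66.2] [ 0.  -0.   3.9]
```

```bash
python3 -m jog '[{"dx":0.4,"dy":5.3,"dz":18,"ax":0,"ay":0,"az":1},{"dx":0.4,"dy":5.3,"dz":18,"ax":0,"ay":0,"az":1},{"dx":0.4,"dy":5.3,"dz":18,"ax":0,"ay":0,"az":1},{"dx":0.4,"dy":5.3,"dz":18,"ax":0,"ay":0,"az":0.9},{"dx":0,"dy":0,"dz":35,"ax":0,"ay":0,"az":0},{"dx":0,"dy":0,"dz":35,"ax":0,"ay":0,"az":0},{"dx":0,"dy":0,"dz":25,"ax":0,"ay":0,"az":0},{"dx":0,"dy":0,"dz":11,"ax":0,"ay":0,"az":0},{"dx":0,"dy":0,"dz":0,"ax":0,"ay":0,"az":0}]' 1 && python3 -m jog '[{"dx":0,"dy":0,"dz":0,"ax":0,"ay":0,"az":0},{"dx":0,"dy":0,"dz":0,"ax":0,"ay":0,"az":0},{"dx":0,"dy":0,"dz":0,"ax":0,"ay":0,"az":0},{"dx":0,"dy":0,"dz":0,"ax":0,"ay":0,"az":0},{"dx":0,"dy":0,"dz":0,"ax":0,"ay":0,"az":0},{"dx":0,"dy":0,"dz":0,"ax":0,"ay":0,"az":0},{"dx":0,"dy":0,"dz":0,"ax":0,"ay":0,"az":0},{"dx":0,"dy":0,"dz":0,"ax":0,"ay":0,"az":0}]' 0 40
```

```text
time: 2.55
tool_pos: [0.5231, 0.2065, 0.239]
tcp_rot: [-2.406, -2.016, 0.01]
wrist_force: [-0.6, -0.7, -0.3]
width: 1.0
grip_force: 0.0
time: 3.22
tool_pos: [0.5255, 0.2058, 0.2443]
tcp_rot: [2.41, 2.014, 0.003]
wrist_force: [-1.3, -0.9, 6.4]
width: 0.255
grip_force: 40.4
```

Gripped at 21.7 mm, which matches the 22 mm grip. Now I pull the stop back.

```bash
python3 -m jog '[{"dx":-15,"dy":0,"dz":0,"ax":0,"ay":0,"az":0},{"dx":-28,"dy":0,"dz":0,"ax":0,"ay":0,"az":0},{"dx":-28,"dy":0,"dz":0,"ax":0,"ay":0,"az":0},{"dx":-28,"dy":0,"dz":0,"ax":0,"ay":0,"az":0},{"dx":-20,"dy":0,"dz":0,"ax":0,"ay":0,"az":0},{"dx":-10,"dy":0,"dz":0,"ax":0,"ay":0,"az":0},{"dx":-6,"dy":0,"dz":0,"ax":0,"ay":0,"az":0},{"dx":-5,"dy":0,"dz":0,"ax":0,"ay":0,"az":0},{"dx":-4,"dy":0,"dz":0,"ax":0,"ay":0,"az":0},{"dx":-2,"dy":0,"dz":0,"ax":0,"ay":0,"az":0},{"dx":0,"dy":0,"dz":0,"ax":0,"ay":0,"az":0},{"dx":0,"dy":0,"dz":0,"ax":0,"ay":0,"az":0},{"dx":0,"dy":0,"dz":0,"ax":0,"ay":0,"az":0}]'
```

```text
time: 4.3
tool_pos: [0.5, 0.0679, 0.2442]
tcp_rot: [-2.408, -2.003, -0.02]
wrist_force: [2.2, 35.1, 0.8]
width: 0.248
grip_force: 40.7
```

Force built to 35 N against the end block, so the stop is at the open end. Next I release, lift and go to view the tray.

```bash
python3 -m jog '[{"dx":2,"dy":0,"dz":0,"ax":0,"ay":0,"az":0},{"dx":0,"dy":0,"dz":0,"ax":0,"ay":0,"az":0},{"dx":0,"dy":0,"dz":0,"ax":0,"ay":0,"az":0},{"dx":0,"dy":0,"dz":0,"ax":0,"ay":0,"az":0},{"dx":0,"dy":0,"dz":-30,"ax":0,"ay":0,"az":0},{"dx":0,"dy":0,"dz":-40,"ax":0,"ay":0,"az":0},{"dx":-30,"dy":-4,"dz":-25,"ax":0,"ay":0,"az":0},{"dx":-34,"dy":-4,"dz":-20,"ax":0,"ay":0,"az":0},{"dx":-34,"dy":-4,"dz":-20,"ax":0,"ay":0,"az":0},{"dx":-34,"dy":-4,"dz":-18,"ax":0,"ay":0,"az":0},{"dx":-30,"dy":-4,"dz":-15,"ax":0,"ay":0,"az":0},{"dx":0,"dy":0,"dz":0,"ax":0,"ay":0,"az":0},{"dx":0,"dy":0,"dz":0,"ax":0,"ay":0,"az":0}]' 1 && python3 - <<'E'
from h import *
from workcell import bot,optics
c=wrist(optics,bot); np.savez('w2.npz',**c); cv2.imwrite('pics/w2.png',c['img'][:,:,::-1])
for st,ce,m in blobs(c,(0,120,60),(7,255,255),60):
    cn=max(cv2.findContours(m.astype(np.uint8),0,2)[0],key=cv2.contourArea); e=cv2.minEnclosingCircle(cn)
    print(st,ce,np.round(e[0],1),round(e[1],1),plane(c,*e[0],.106).round(4))
E
```

```text
time: 5.38
tool_pos: [0.4506, -0.0939, 0.4119]
tcp_rot: [2.413, 2.008, 0.002]
wrist_force: [0.1, 0.2, 0.3]
width: 0.999
grip_force: 0.0
[271, 105, 47, 52, 1297] [293.5, 129.6] [295.  130.6] 25.7 [ 0.4944 -0.0542  0.106 ]
[398, 159, 30, 19, 196] [412.1, 166.9] [412. 169.] 15.7 [ 0.5993 -0.1106  0.106 ]
[226, 196, 45, 48, 1191] [247.9, 218.3] [247.8 219.7] 24.1 [ 0.4348 -0.1338  0.106 ]
[286, 253, 41, 45, 1109] [305.2, 273.3] [305.2 275.3] 22.3 [ 0.4834 -0.2102  0.106 ]
```

View pics/w2.png

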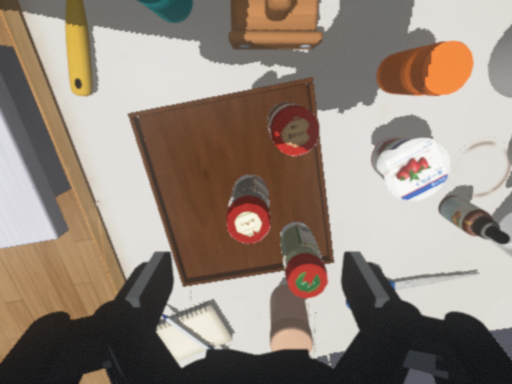

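The wrist view shows the jars on the tray at (295,131), (248,220) and (305,275). The yoghurt is at (415,168), the salt at (290,330), and the stop sits against the open block at the top. Positions agree with the first triangulation to about 3 mm, so I grasp jar A at (0.494,-0.054).

```bash
python3 -m jog '[{"dx":16,"dy":12,"dz":20,"ax":0,"ay":0,"az":0},{"dx":16,"dy":12,"dz":25,"ax":0,"ay":0,"az":0},{"dx":14.6,"dy":11.5,"dz":25,"ax":0,"ay":0,"az":0},{"dx":0,"dy":0,"dz":35,"ax":0,"ay":0,"az":0},{"dx":0,"dy":0,"dz":30,"ax":0,"ay":0,"az":0},{"dx":0,"dy":0,"dz":18,"ax":0,"ay":0,"az":0},{"dx":0,"dy":0,"dz":7,"ax":0,"ay":0,"az":0},{"dx":0,"dy":0,"dz":0,"ax":0,"ay":0,"az":0},{"dx":0,"dy":0,"dz":0,"ax":0,"ay":0,"az":0}]' 1 && python3 -m jog '[{"dx":0,"dy":0,"dz":0,"ax":0,"ay":0,"az":0},{"dx":0,"dy":0,"dz":0,"ax":0,"ay":0,"az":0},{"dx":0,"dy":0,"dz":0,"ax":0,"ay":0,"az":0},{"dx":0,"dy":0,"dz":0,"ax":0,"ay":0,"az":0},{"dx":0,"dy":0,"dz":0,"ax":0,"ay":0,"az":0},{"dx":0,"dy":0,"dz":0,"ax":0,"ay":0,"az":0}]' 0 30 && python3 -m jog '[{"dx":0,"dy":0,"dz":-15,"ax":0,"ay":0,"az":0},{"dx":0,"dy":0,"dz":-30,"ax":0,"ay":0,"az":0},{"dx":0,"dy":0,"dz":-35,"ax":0,"ay":0,"az":0},{"dx":0,"dy":0,"dz":-35,"ax":0,"ay":0,"az":0},{"dx":0,"dy":0,"dz":-20,"ax":0,"ay":0,"az":0},{"dx":0,"dy":0,"dz":-5,"ax":0,"ay":0,"az":0},{"dx":0,"dy":0,"dz":0,"ax":0,"ay":0,"az":0},{"dx":0,"dy":0,"dz":0,"ax":0,"ay":0,"az":0}]'; python3 - <<'E'
from h import *
from workcell import bot,optics
print()
s=bot.read_state()
c=wrist(optics,bot); np.savez('w3.npz',**c)
for st,ce,m in blobs(c,(0,120,60),(7,255,255),60): print(st,ce)
rel(s,[.5307,.2310,.237],-10.3,8)
E
```

```text
time: 6.18
tool_pos: [0.4942, -0.0518, 0.2504]
tcp_rot: [-2.409, -2.015, 0.001]
wrist_force: [1.2, 0.4, 0.2]
width: 0.998
grip_force: 0.0
time: 6.68
tool_pos: [0.4948, -0.0526, 0.2523]
tcp_rot: [2.409, 2.013, 0.003]
wrist_force: [-0.8, 1.4, 4.8]
width: 0.513
grip_force: 30.2
time: 7.35
tool_pos: [0.4936, -0.0524, 0.3894]
tcp_rot: [-2.409, -2.014, 0.002]
wrist_force: [-0.4, 0.8, -1.4]
width: 0.515
grip_force: 31.1

[236, 194, 24, 6, 94] [248.4, 196.2]
[369, 211, 30, 17, 175] [383.4, 217.9]
[208, 227, 98, 124, 6480] [258.2, 279.8]
8 x shift [35.7 -1.7 -0.3] turn [-0.01  0.    0.01] | total [285.5 -13.7  -2.3] [-0.1  0.   0.1]
```

The cap is held at 43.8 mm. Next I place it in slot 1, rack y = 57 mm.

```bash
python3 -m jog '[{"dx":20,"dy":-2,"dz":0,"ax":0,"ay":0,"az":0},{"dx":38,"dy":-2,"dz":0,"ax":0,"ay":0,"az":0},{"dx":40,"dy":-2,"dz":0,"ax":0,"ay":0,"az":0},{"dx":40,"dy":-2,"dz":0,"ax":0,"ay":0,"az":0},{"dx":40,"dy":-2,"dz":0,"ax":0,"ay":0,"az":0},{"dx":40,"dy":-2,"dz":0,"ax":0,"ay":0,"az":0},{"dx":38,"dy":-1.7,"dz":0,"ax":0,"ay":0,"az":0},{"dx":22,"dy":0,"dz":0,"ax":0,"ay":0,"az":0},{"dx":9,"dy":0,"dz":0,"ax":0,"ay":0,"az":0},{"dx":0,"dy":0,"dz":0,"ax":0,"ay":0,"az":0},{"dx":0,"dy":0,"dz":0,"ax":0,"ay":0,"az":0}]'; python3 - <<'E'
from h import *
from workcell import bot,optics
print()
s=bot.read_state()
c=wrist(optics,bot); np.savez('w4.npz',**c); cv2.imwrite('pics/w4.png',c['img'][:,:,::-1])
for st,ce,m in blobs(c,(0,120,60),(7,255,255),60): print(st,ce)
rel(s,[.5307,.2310,.237],-10.3,1)
E
```

```text
time: 8.32
tool_pos: [0.531, 0.2321, 0.3885]
tcp_rot: [-2.409, -2.016, 0.007]
wrist_force: [0.1, 0.3, -0.7]
width: 0.511
grip_force: 31.1

[233, 106, 55, 56, 1495] [260.5, 131.9]
[238, 194, 22, 5, 81] [249.4, 196.1]
[209, 228, 97, 103, 5851] [256.7, 274.8]
1 x shift [-1.1 -0.1 -3.2] turn [-0.18  0.17  0.15] | total [-1.1 -0.1 -3.2] [-0.2  0.2  0.1]
```

View pics/w4.png

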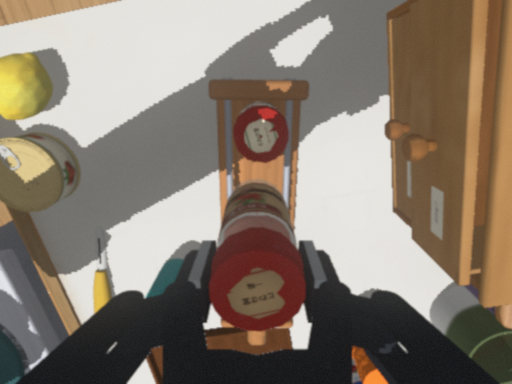

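Held jar A looks upright in the wrist view, with its cap bottom edge at row 331. Jar_in's cap is at (260,132), centred in the row. Next I check the jar's offset in the grasp.

```bash
python3 - <<'E'
from h import *
c=load('w4.npz'); d=np.array([.179,.984]);nx=np.array([.984,-.179]);O=np.array([.5204,.1744])
# lowest & left/right silhouettes of held cap top vs hypothesised centre offset along rack y
b=[x for x in blobs(c,(0,110,50),(8,255,255),60) if x[0][4]>2000][0]; r=np.where(b[2]);print('bottom row',r[0].max(),'cols',r[1].min(),r[1].max())
a=np.linspace(0,2*np.pi,73)
for off in(-6,-3,0,3):
    P=np.array([.531,.2321])+d*off/1000
    q=np.array([proj(c,[*(P+.0223*(np.cos(t)*d+np.sin(t)*nx)),.247]) for t in a]); print(off,q.max(0).round(1),q.min(0).round(1))
# jar_in
i=[x for x in blobs(c,(0,120,60),(7,255,255),60) if x[1][1]<150][0]; e=cv2.minEnclosingCircle(max(cv2.findContours(i[2].astype(np.uint8),0,2)[0],key=cv2.contourArea))
q=plane(c,*e[0],.118)[:2]-O; print('jar_in rack',(q@nx).round(4),(q@d).round(4),e[0],e[1])
E
```

```text
bottom row 330 cols 208 305
-6 [307.  336.5] [208.1 254.7]
-3 [307.4 331.5] [207.7 248.5]
0 [307.8 326.5] [207.4 242.2]
3 [308.2 321.4] [207.  235.8]
jar_in rack 0.0024 0.1077 (260.8037109375, 133.14871215820312) 28.532318115234375
```

```bash
python3 -m jog '[{"dx":0,"dy":0,"dz":20,"ax":0,"ay":0,"az":0},{"dx":0,"dy":0,"dz":30,"ax":0,"ay":0,"az":0},{"dx":0,"dy":0,"dz":30,"ax":0,"ay":0,"az":0},{"dx":0,"dy":0,"dz":22,"ax":0,"ay":0,"az":0},{"dx":0,"dy":0,"dz":13,"ax":0,"ay":0,"az":0},{"dx":0,"dy":0,"dz":7,"ax":0,"ay":0,"az":0},{"dx":0,"dy":0,"dz":4,"ax":0,"ay":0,"az":0},{"dx":0,"dy":0,"dz":0,"ax":0,"ay":0,"az":0},{"dx":0,"dy":0,"dz":0,"ax":0,"ay":0,"az":0},{"dx":0,"dy":0,"dz":0,"ax":0,"ay":0,"az":0}]' && python3 -m jog '[{"dx":0,"dy":0,"dz":0,"ax":0,"ay":0,"az":0},{"dx":0,"dy":0,"dz":0,"ax":0,"ay":0,"az":0},{"dx":0,"dy":0,"dz":0,"ax":0,"ay":0,"az":0},{"dx":0,"dy":0,"dz":0,"ax":0,"ay":0,"az":0},{"dx":0,"dy":0,"dz":-15,"ax":0,"ay":0,"az":0},{"dx":0,"dy":0,"dz":-30,"ax":0,"ay":0,"az":0},{"dx":0,"dy":0,"dz":-35,"ax":0,"ay":0,"az":0},{"dx":0,"dy":0,"dz":-30,"ax":0,"ay":0,"az":0},{"dx":0,"dy":0,"dz":-16,"ax":0,"ay":0,"az":0},{"dx":0,"dy":0,"dz":0,"ax":0,"ay":0,"az":0},{"dx":0,"dy":0,"dz":0,"ax":0,"ay":0,"az":0}]' 1; python3 - <<'E'
from h import *
from workcell import bot,optics
print()
s=bot.read_state(); c=wrist(optics,bot); O=np.array([.5204,.1744]);d=np.array([.179,.984]);nx=np.array([.984,-.179])
for st,ce,m in blobs(c,(0,120,60),(7,255,255),200):
    e=cv2.minEnclosingCircle(max(cv2.findContours(m.astype(np.uint8),0,2)[0],key=cv2.contourArea)); q=plane(c,*e[0],.118)[:2]-O
    print(st,'rack x,y',(q@nx).round(4),(q@d).round(4))
rel(s,[.434,-.135,.20],-10.3,10)
E
```

```text
time: 9.2
tool_pos: [0.5324, 0.2327, 0.2665]
tcp_rot: [2.41, 2.014, 0.005]
wrist_force: [0.9, -0.1, -1.5]
width: 0.51
grip_force: 31.1
time: 10.12
tool_pos: [0.5318, 0.2327, 0.3921]
tcp_rot: [2.409, 2.014, 0.005]
wrist_force: [0.3, -0.2, 0.0]
width: 0.997
grip_force: 0.0

[231, 108, 53, 109, 2907] rack x,y 0.0005 0.0852
10 x shift [-37.9  -3.1   3.7] turn [ 0.02 -0.01  0.01] | total [-379.3  -31.2   36.7] [ 0.2 -0.1  0.1]
```

```bash
python3 -m jog '[{"dx":-25,"dy":-2,"dz":0,"ax":0,"ay":0,"az":0},{"dx":-40,"dy":-4,"dz":0,"ax":0,"ay":0,"az":0},{"dx":-40,"dy":-3,"dz":0,"ax":0,"ay":0,"az":0},{"dx":-40,"dy":-3,"dz":0,"ax":0,"ay":0,"az":0},{"dx":-40,"dy":-3,"dz":0,"ax":0,"ay":0,"az":0},{"dx":-40,"dy":-3,"dz":0,"ax":0,"ay":0,"az":0},{"dx":-40,"dy":-3,"dz":0,"ax":0,"ay":0,"az":0},{"dx":-40,"dy":-4,"dz":5,"ax":0,"ay":0,"az":0},{"dx":-40,"dy":-3,"dz":15,"ax":0,"ay":0,"az":0},{"dx":-26,"dy":-3,"dz":20,"ax":0,"ay":0,"az":0},{"dx":-8,"dy":0,"dz":20,"ax":0,"ay":0,"az":0},{"dx":0,"dy":0,"dz":0,"ax":0,"ay":0,"az":0},{"dx":0,"dy":0,"dz":25,"ax":0,"ay":0,"az":0},{"dx":0,"dy":0,"dz":25,"ax":0,"ay":0,"az":0},{"dx":0,"dy":0,"dz":20,"ax":0,"ay":0,"az":0},{"dx":0,"dy":0,"dz":9,"ax":0,"ay":0,"az":0},{"dx":0,"dy":0,"dz":2,"ax":0,"ay":0,"az":0},{"dx":0,"dy":0,"dz":0,"ax":0,"ay":0,"az":0},{"dx":0,"dy":0,"dz":0,"ax":0,"ay":0,"az":0}]' 1 && python3 -m jog '[{"dx":0,"dy":0,"dz":0,"ax":0,"ay":0,"az":0},{"dx":0,"dy":0,"dz":0,"ax":0,"ay":0,"az":0},{"dx":0,"dy":0,"dz":0,"ax":0,"ay":0,"az":0},{"dx":0,"dy":0,"dz":0,"ax":0,"ay":0,"az":0},{"dx":0,"dy":0,"dz":0,"ax":0,"ay":0,"az":0},{"dx":0,"dy":0,"dz":0,"ax":0,"ay":0,"az":0}]' 0 30 && python3 -m jog '[{"dx":0,"dy":0,"dz":-15,"ax":0,"ay":0,"az":0},{"dx":0,"dy":0,"dz":-30,"ax":0,"ay":0,"az":0},{"dx":0,"dy":0,"dz":-35,"ax":0,"ay":0,"az":0},{"dx":0,"dy":0,"dz":-35,"ax":0,"ay":0,"az":0},{"dx":0,"dy":0,"dz":-20,"ax":0,"ay":0,"az":0},{"dx":0,"dy":0,"dz":-5,"ax":0,"ay":0,"az":0},{"dx":0,"dy":0,"dz":0,"ax":0,"ay":0,"az":0},{"dx":0,"dy":0,"dz":0,"ax":0,"ay":0,"az":0}]'; python3 - <<'E'
from h import *
from workcell import bot,optics
print()
s=bot.read_state()
rel(s,[.5218,.1823,.237],-10.3,9)
E
```

```text
time: 11.75
tool_pos: [0.4348, -0.1338, 0.251]
tcp_rot: [2.409, 2.015, 0.001]
wrist_force: [-0.0, 0.4, 0.3]
width: 1.004
grip_force: 0.0
time: 12.25
tool_pos: [0.4346, -0.1342, 0.2511]
tcp_rot: [2.409, 2.014, 0.001]
wrist_force: [0.1, 0.3, 5.7]
width: 0.51
grip_force: 30.5
time: 12.92
tool_pos: [0.4336, -0.1338, 0.3886]
tcp_rot: [-2.409, -2.014, 0.002]
wrist_force: [-1.4, -0.0, -1.4]
width: 0.508
grip_force: 31.1

9 x shift [36.3  3.4 -0.3] turn [-0.01 -0.    0.01] | total [326.7  30.8  -3. ] [-0.1 -0.   0.1]
```

```bash
python3 -m jog '[{"dx":20,"dy":3,"dz":0,"ax":0,"ay":0,"az":0},{"dx":38,"dy":4,"dz":0,"ax":0,"ay":0,"az":0},{"dx":40,"dy":4,"dz":0,"ax":0,"ay":0,"az":0},{"dx":40,"dy":4,"dz":0,"ax":0,"ay":0,"az":0},{"dx":40,"dy":4,"dz":0,"ax":0,"ay":0,"az":0},{"dx":40,"dy":4,"dz":0,"ax":0,"ay":0,"az":0},{"dx":40,"dy":4,"dz":0,"ax":0,"ay":0,"az":0},{"dx":38,"dy":4,"dz":0,"ax":0,"ay":0,"az":0},{"dx":22,"dy":0,"dz":0,"ax":0,"ay":0,"az":0},{"dx":9,"dy":0,"dz":0,"ax":0,"ay":0,"az":0},{"dx":0,"dy":0,"dz":0,"ax":0,"ay":0,"az":0},{"dx":0,"dy":0,"dz":0,"ax":0,"ay":0,"az":0},{"dx":0,"dy":0,"dz":0,"ax":0,"ay":0,"az":0}]'; python3 - <<'E'
from h import *
from workcell import bot,optics
print()
s=bot.read_state();c=wrist(optics,bot); O=np.array([.5204,.1744]);d=np.array([.179,.984]);nx=np.array([.984,-.179])
rel(s,[.5218,.1823,.237],-10.3,1)
cv2.imwrite('pics/w5.png',c['img'][:,:,::-1])
a=np.linspace(0,2*np.pi,73)
b=max(blobs(c,(0,110,50),(8,255,255),60),key=lambda x:x[0][4]); r=np.where(b[2]);print('bottom row',r[0].max(),'cols',r[1].min(),r[1].max())
zt=s['tool_pos'][2]-.1547-.0914+.106
for off in(-4,-2,0,2):
    P=np.array(s['tool_pos'][:2])+d*off/1000
    q=np.array([proj(c,[*(P+.0223*(np.cos(t)*d+np.sin(t)*nx)),zt]) for t in a]); print(off,q.max(0).round(1),q.min(0).round(1))
for rr in (.1077,.0567): print(rr,proj(c,[*(O+d*rr),.12]))
print([ (x[0],x[1]) for x in blobs(c,(0,120,60),(7,255,255),200)])
E
```

```text
time: 14.0
tool_pos: [0.5221, 0.1811, 0.3886]
tcp_rot: [-2.411, -2.014, 0.005]
wrist_force: [-0.7, -0.8, -0.8]
width: 0.512
grip_force: 31.0

1 x shift [ 1.1 -0.5 -3.1] turn [-0.13  0.11  0.04] | total [ 1.1 -0.5 -3.1] [-0.1  0.1  0. ]
bottom row 333 cols 209 306
-4 [307.5 335.8] [207.1 252.6]
-2 [307.7 332.4] [206.9 248.4]
0 [308. 329.] [206.6 244.1]
2 [308.2 325.6] [206.4 239.8]
0.1077 [256.98113528  62.90656933]
0.0567 [256.96860546 132.84647889]
[([231, 33, 59, 65, 1884], [260.6, 64.9]), ([232, 101, 53, 57, 1594], [257.9, 128.0]), ([209, 226, 98, 108, 5989], [256.8, 275.7])]
```

View pics/w5.png

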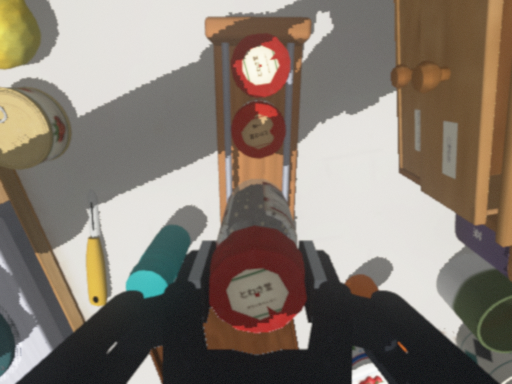

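Both jars in the rack stand upright in the row, with caps at (261,65) and (258,128). The held jar B lines up behind them. Next I lower it, release, and go to jar C at (0.483,-0.212).

```bash
python3 -m jog '[{"dx":2,"dy":0,"dz":20,"ax":0,"ay":0,"az":0},{"dx":0,"dy":0,"dz":30,"ax":0,"ay":0,"az":0},{"dx":0,"dy":0,"dz":30,"ax":0,"ay":0,"az":0},{"dx":0,"dy":0,"dz":22,"ax":0,"ay":0,"az":0},{"dx":0,"dy":0,"dz":14,"ax":0,"ay":0,"az":0},{"dx":0,"dy":0,"dz":8,"ax":0,"ay":0,"az":0},{"dx":0,"dy":0,"dz":4,"ax":0,"ay":0,"az":0},{"dx":0,"dy":0,"dz":1,"ax":0,"ay":0,"az":0},{"dx":0,"dy":0,"dz":0,"ax":0,"ay":0,"az":0},{"dx":0,"dy":0,"dz":0,"ax":0,"ay":0,"az":0}]'; python3 -m jog '[{"dx":0,"dy":0,"dz":0,"ax":0,"ay":0,"az":0},{"dx":0,"dy":0,"dz":0,"ax":0,"ay":0,"az":0},{"dx":0,"dy":0,"dz":0,"ax":0,"ay":0,"az":0},{"dx":0,"dy":0,"dz":0,"ax":0,"ay":0,"az":0},{"dx":0,"dy":0,"dz":-15,"ax":0,"ay":0,"az":0},{"dx":0,"dy":0,"dz":-30,"ax":0,"ay":0,"az":0},{"dx":0,"dy":0,"dz":-35,"ax":0,"ay":0,"az":0},{"dx":0,"dy":0,"dz":-30,"ax":0,"ay":0,"az":0},{"dx":0,"dy":0,"dz":-16,"ax":0,"ay":0,"az":0},{"dx":0,"dy":0,"dz":0,"ax":0,"ay":0,"az":0},{"dx":0,"dy":0,"dz":0,"ax":0,"ay":0,"az":0}]' 1; python3 - <<'E'
from h import *
from workcell import bot,optics
print()
s=bot.read_state(); c=wrist(optics,bot); O=np.array([.5204,.1744]);d=np.array([.179,.984]);nx=np.array([.984,-.179])
for st,ce,m in blobs(c,(0,120,60),(7,255,255),200):
    e=cv2.minEnclosingCircle(max(cv2.findContours(m.astype(np.uint8),0,2)[0],key=cv2.contourArea)); q=plane(c,*e[0],.118)[:2]-O
    print(st,'rack x,y',(q@nx).round(4),(q@d).round(4))
rel(s,[.483,-.2125,.20],-10.3,10)
E
```

```text
time: 14.88
tool_pos: [0.5237, 0.1843, 0.2626]
tcp_rot: [2.41, 2.014, 0.004]
wrist_force: [-0.4, -0.9, -0.9]
width: 0.509
grip_force: 31.1
time: 15.8
tool_pos: [0.5232, 0.1845, 0.3885]
tcp_rot: [2.409, 2.014, 0.004]
wrist_force: [-1.2, -0.6, -0.6]
width: 0.998
grip_force: 0.0

[228, 40, 59, 64, 1854] rack x,y 0.003 0.1064
[229, 107, 53, 112, 3023] rack x,y 0.0019 0.0366
10 x shift [-39.8   3.1   3.4] turn [ 0.02 -0.01  0.01] | total [-397.9   30.6   33.3] [ 0.2 -0.1  0.1]
```

```bash
python3 -m jog '[{"dx":-25,"dy":2,"dz":0,"ax":0,"ay":0,"az":0},{"dx":-40,"dy":3,"dz":0,"ax":0,"ay":0,"az":0},{"dx":-40,"dy":3,"dz":0,"ax":0,"ay":0,"az":0},{"dx":-40,"dy":3,"dz":0,"ax":0,"ay":0,"az":0},{"dx":-40,"dy":3,"dz":0,"ax":0,"ay":0,"az":0},{"dx":-40,"dy":3,"dz":0,"ax":0,"ay":0,"az":0},{"dx":-40,"dy":3,"dz":0,"ax":0,"ay":0,"az":0},{"dx":-40,"dy":4,"dz":5,"ax":0,"ay":0,"az":0},{"dx":-40,"dy":3,"dz":12,"ax":0,"ay":0,"az":0},{"dx":-37,"dy":3,"dz":20,"ax":0,"ay":0,"az":0},{"dx":-16,"dy":0.6,"dz":20,"ax":0,"ay":0,"az":0},{"dx":0,"dy":0,"dz":0,"ax":0,"ay":0,"az":0},{"dx":0,"dy":0,"dz":25,"ax":0,"ay":0,"az":0},{"dx":0,"dy":0,"dz":25,"ax":0,"ay":0,"az":0},{"dx":0,"dy":0,"dz":20,"ax":0,"ay":0,"az":0},{"dx":0,"dy":0,"dz":8,"ax":0,"ay":0,"az":0},{"dx":0,"dy":0,"dz":2,"ax":0,"ay":0,"az":0},{"dx":0,"dy":0,"dz":0,"ax":0,"ay":0,"az":0},{"dx":0,"dy":0,"dz":0,"ax":0,"ay":0,"az":0}]' 1 && python3 -m jog '[{"dx":0,"dy":0,"dz":0,"ax":0,"ay":0,"az":0},{"dx":0,"dy":0,"dz":0,"ax":0,"ay":0,"az":0},{"dx":0,"dy":0,"dz":0,"ax":0,"ay":0,"az":0},{"dx":0,"dy":0,"dz":0,"ax":0,"ay":0,"az":0},{"dx":0,"dy":0,"dz":0,"ax":0,"ay":0,"az":0},{"dx":0,"dy":0,"dz":0,"ax":0,"ay":0,"az":0}]' 0 30 && python3 -m jog '[{"dx":0,"dy":0,"dz":-15,"ax":0,"ay":0,"az":0},{"dx":0,"dy":0,"dz":-30,"ax":0,"ay":0,"az":0},{"dx":0,"dy":0,"dz":-35,"ax":0,"ay":0,"az":0},{"dx":0,"dy":0,"dz":-35,"ax":0,"ay":0,"az":0},{"dx":0,"dy":0,"dz":-20,"ax":0,"ay":0,"az":0},{"dx":0,"dy":0,"dz":-5,"ax":0,"ay":0,"az":0},{"dx":0,"dy":0,"dz":0,"ax":0,"ay":0,"az":0},{"dx":0,"dy":0,"dz":0,"ax":0,"ay":0,"az":0}]'; python3 - <<'E'
from h import *
from workcell import bot,optics
print()
s=bot.read_state()
rel(s,[.5133,.1351,.237],-10.3,9)
E
```

```text
time: 17.43
tool_pos: [0.4832, -0.212, 0.2513]
tcp_rot: [2.409, 2.015, 0.001]
wrist_force: [-0.7, -0.0, 0.1]
width: 0.997
grip_force: 0.0
time: 17.93
tool_pos: [0.4831, -0.2125, 0.2515]
tcp_rot: [2.409, 2.014, 0.001]
wrist_force: [-0.9, 0.1, 4.3]
width: 0.514
grip_force: 30.5
time: 18.6
tool_pos: [0.482, -0.2119, 0.3886]
tcp_rot: [-2.409, -2.013, 0.002]
wrist_force: [-0.7, -0.6, -1.5]
width: 0.508
grip_force: 31.1

9 x shift [38.6 -3.4 -0.3] turn [-0.02 -0.    0.01] | total [347.  -30.7  -2.8] [-0.1 -0.   0.1]
```

```bash
python3 -m jog '[{"dx":20,"dy":-3,"dz":0,"ax":0,"ay":0,"az":0},{"dx":38,"dy":-4,"dz":0,"ax":0,"ay":0,"az":0},{"dx":40,"dy":-4,"dz":0,"ax":0,"ay":0,"az":0},{"dx":40,"dy":-4,"dz":0,"ax":0,"ay":0,"az":0},{"dx":40,"dy":-4,"dz":0,"ax":0,"ay":0,"az":0},{"dx":40,"dy":-4,"dz":0,"ax":0,"ay":0,"az":0},{"dx":40,"dy":-4,"dz":0,"ax":0,"ay":0,"az":0},{"dx":38,"dy":-3.7,"dz":0,"ax":0,"ay":0,"az":0},{"dx":32,"dy":0,"dz":0,"ax":0,"ay":0,"az":0},{"dx":19,"dy":0,"dz":0,"ax":0,"ay":0,"az":0},{"dx":0,"dy":0,"dz":0,"ax":0,"ay":0,"az":0},{"dx":0,"dy":0,"dz":0,"ax":0,"ay":0,"az":0},{"dx":0,"dy":0,"dz":0,"ax":0,"ay":0,"az":0}]'; python3 - <<'E'
from h import *
from workcell import bot,optics
print()
s=bot.read_state();c=wrist(optics,bot); O=np.array([.5204,.1744]);d=np.array([.179,.984]);nx=np.array([.984,-.179])
rel(s,[.5133,.1351,.237],-10.3,1)
a=np.linspace(0,2*np.pi,73)
b=max(blobs(c,(0,110,50),(8,255,255),60),key=lambda x:x[0][4]); r=np.where(b[2]);print('bottom row',r[0].max(),'cols',r[1].min(),r[1].max())
zt=s['tool_pos'][2]-.1547-.0918+.106
for off in(-4,-2,0,2):
    P=np.array(s['tool_pos'][:2])+d*off/1000
    q=np.array([proj(c,[*(P+.0223*(np.cos(t)*d+np.sin(t)*nx)),zt]) for t in a]); print(off,q.max(0).round(1),q.min(0).round(1))
for st,ce,m in blobs(c,(0,120,60),(7,255,255),200):
    e=cv2.minEnclosingCircle(max(cv2.findContours(m.astype(np.uint8),0,2)[0],key=cv2.contourArea)); q=plane(c,*e[0],.116)[:2]-O
    print(st,'rack x,y',(q@nx).round(4),(q@d).round(4))
E
```

```text
time: 19.68
tool_pos: [0.5131, 0.1343, 0.388]
tcp_rot: [-2.409, -2.014, 0.007]
wrist_force: [0.7, 0.1, -0.8]
width: 0.511
grip_force: 31.1

1 x shift [ 0.8 -0.  -3.7] turn [-0.22  0.13  0.11] | total [ 0.8 -0.  -3.7] [-0.2  0.1  0.1]
bottom row 331 cols 207 306
-4 [307.9 335. ] [207.8 252. ]
-2 [308.1 331.7] [207.6 247.8]
0 [308.4 328.3] [207.3 243.6]
2 [308.7 324.9] [207.1 239.3]
[231, 0, 61, 32, 1161] rack x,y 0.0018 0.099
[231, 33, 58, 65, 1991] rack x,y 0.0009 0.0586
[234, 102, 54, 57, 1525] rack x,y 0.0018 0.0108
[207, 226, 99, 106, 6477] rack x,y -0.0006 -0.1305
```

```bash
python3 -m jog '[{"dx":0,"dy":0,"dz":20,"ax":0,"ay":0,"az":0},{"dx":0,"dy":0,"dz":30,"ax":0,"ay":0,"az":0},{"dx":0,"dy":0,"dz":30,"ax":0,"ay":0,"az":0},{"dx":0,"dy":0,"dz":22,"ax":0,"ay":0,"az":0},{"dx":0,"dy":0,"dz":14,"ax":0,"ay":0,"az":0},{"dx":0,"dy":0,"dz":8,"ax":0,"ay":0,"az":0},{"dx":0,"dy":0,"dz":4,"ax":0,"ay":0,"az":0},{"dx":0,"dy":0,"dz":0,"ax":0,"ay":0,"az":0},{"dx":0,"dy":0,"dz":0,"ax":0,"ay":0,"az":0},{"dx":0,"dy":0,"dz":0,"ax":0,"ay":0,"az":0}]'; python3 -m jog '[{"dx":0,"dy":0,"dz":0,"ax":0,"ay":0,"az":0},{"dx":0,"dy":0,"dz":0,"ax":0,"ay":0,"az":0},{"dx":0,"dy":0,"dz":0,"ax":0,"ay":0,"az":0},{"dx":0,"dy":0,"dz":0,"ax":0,"ay":0,"az":0},{"dx":0,"dy":0,"dz":-15,"ax":0,"ay":0,"az":0},{"dx":0,"dy":0,"dz":-30,"ax":0,"ay":0,"az":0},{"dx":0,"dy":0,"dz":-35,"ax":0,"ay":0,"az":0},{"dx":0,"dy":0,"dz":-30,"ax":0,"ay":0,"az":0},{"dx":0,"dy":0,"dz":-26,"ax":0,"ay":0,"az":0},{"dx":0,"dy":0,"dz":0,"ax":0,"ay":0,"az":0},{"dx":0,"dy":0,"dz":0,"ax":0,"ay":0,"az":0}]' 1; python3 - <<'E'
from h import *
from workcell import bot,optics
print()
s=bot.read_state(); c=wrist(optics,bot); O=np.array([.5204,.1744]);d=np.array([.179,.984]);nx=np.array([.984,-.179])
cv2.imwrite('pics/w6.png',c['img'][:,:,::-1])
for st,ce,m in blobs(c,(0,120,60),(7,255,255),200):
    e=cv2.minEnclosingCircle(max(cv2.findContours(m.astype(np.uint8),0,2)[0],key=cv2.contourArea)); q=plane(c,*e[0],.116)[:2]-O
    print(st,'rack x,y',(q@nx).round(4),(q@d).round(4))
for y in (-.097,-.131): print(proj(c,[*(O+d*y),.102]))
rel(s,[.5,.0655,.20],-10.3,3)
E
```

```text
time: 20.57
tool_pos: [0.5147, 0.1347, 0.2638]
tcp_rot: [2.41, 2.014, 0.004]
wrist_force: [-0.1, 0.1, -0.9]
width: 0.513
grip_force: 31.1
time: 21.48
tool_pos: [0.5145, 0.135, 0.401]
tcp_rot: [2.408, 2.014, 0.007]
wrist_force: [-0.7, -0.1, 0.1]
width: 1.001
grip_force: 0.0

[226, 0, 60, 38, 1185] rack x,y 0.0016 0.1016
[228, 40, 55, 61, 1767] rack x,y 0.0005 0.0583
[230, 104, 52, 55, 1363] rack x,y 0.0011 0.0107
[233, 161, 49, 52, 1509] rack x,y 0.0034 -0.0394
[254.03176544 236.88078446]
[254.09801949 266.0214464 ]
3 x shift [-23.7  -0.7  15.4] turn [ 0.09 -0.04  0.03] | total [-71.1  -2.2  46.2] [ 0.3 -0.1  0.1]
```

View pics/w6.png

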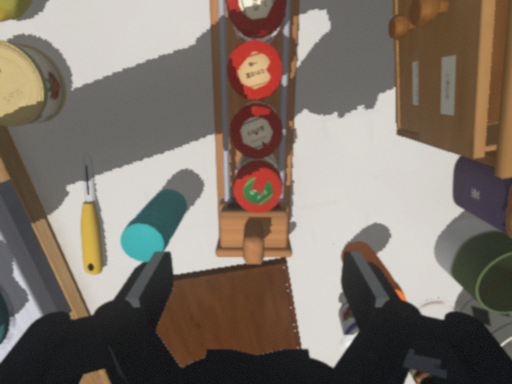

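All four jars stand upright in the row: caps at (257,5), (255,69), (256,130) and (259,187). The stop's grip is at (254,245), behind them. Next I grip it.

```bash
python3 -m jog '[{"dx":-24,"dy":-1,"dz":10,"ax":0,"ay":0,"az":0},{"dx":-30,"dy":-1,"dz":15,"ax":0,"ay":0,"az":0},{"dx":-18,"dy":0,"dz":15,"ax":0,"ay":0,"az":0},{"dx":0,"dy":0,"dz":15,"ax":0,"ay":0,"az":0},{"dx":0,"dy":0,"dz":35,"ax":0,"ay":0,"az":0},{"dx":0,"dy":0,"dz":35,"ax":0,"ay":0,"az":0},{"dx":0,"dy":0,"dz":22,"ax":0,"ay":0,"az":0},{"dx":0,"dy":0,"dz":11,"ax":0,"ay":0,"az":0},{"dx":0,"dy":0,"dz":0,"ax":0,"ay":0,"az":0},{"dx":0,"dy":0,"dz":0,"ax":0,"ay":0,"az":0}]' 1 && python3 -m jog '[{"dx":0,"dy":0,"dz":0,"ax":0,"ay":0,"az":0},{"dx":0,"dy":0,"dz":0,"ax":0,"ay":0,"az":0},{"dx":0,"dy":0,"dz":0,"ax":0,"ay":0,"az":0},{"dx":0,"dy":0,"dz":0,"ax":0,"ay":0,"az":0},{"dx":0,"dy":0,"dz":0,"ax":0,"ay":0,"az":0},{"dx":0,"dy":0,"dz":0,"ax":0,"ay":0,"az":0},{"dx":0,"dy":0,"dz":0,"ax":0,"ay":0,"az":0},{"dx":0,"dy":0,"dz":0,"ax":0,"ay":0,"az":0}]' 0 40
```

```text
time: 22.37
tool_pos: [0.4987, 0.0643, 0.2394]
tcp_rot: [-2.409, -2.014, 0.003]
wrist_force: [0.3, -0.4, 0.3]
width: 1.001
grip_force: 0.0
time: 23.03
tool_pos: [0.4994, 0.0643, 0.2414]
tcp_rot: [2.411, 2.014, 0.001]
wrist_force: [-2.3, -0.2, 5.6]
width: 0.253
grip_force: 39.8
```

Gripped. Now I push slowly, about 28 mm first.

```bash
python3 -m jog '[{"dx":2,"dy":0,"dz":0,"ax":0,"ay":0,"az":0},{"dx":4,"dy":0,"dz":0,"ax":0,"ay":0,"az":0},{"dx":4,"dy":0,"dz":0,"ax":0,"ay":0,"az":0},{"dx":3,"dy":0,"dz":0,"ax":0,"ay":0,"az":0},{"dx":2,"dy":0,"dz":0,"ax":0,"ay":0,"az":0},{"dx":2,"dy":0,"dz":0,"ax":0,"ay":0,"az":0},{"dx":2,"dy":0,"dz":0,"ax":0,"ay":0,"az":0},{"dx":2,"dy":0,"dz":0,"ax":0,"ay":0,"az":0},{"dx":2,"dy":0,"dz":0,"ax":0,"ay":0,"az":0},{"dx":2,"dy":0,"dz":0,"ax":0,"ay":0,"az":0},{"dx":2,"dy":0,"dz":0,"ax":0,"ay":0,"az":0},{"dx":1,"dy":0,"dz":0,"ax":0,"ay":0,"az":0},{"dx":0,"dy":0,"dz":0,"ax":0,"ay":0,"az":0},{"dx":0,"dy":0,"dz":0,"ax":0,"ay":0,"az":0},{"dx":0,"dy":0,"dz":0,"ax":0,"ay":0,"az":0}]'; echo; python3 -m jog '[{"dx":1,"dy":0,"dz":0,"ax":0,"ay":0,"az":0},{"dx":1,"dy":0,"dz":0,"ax":0,"ay":0,"az":0},{"dx":1,"dy":0,"dz":0,"ax":0,"ay":0,"az":0},{"dx":0,"dy":0,"dz":0,"ax":0,"ay":0,"az":0},{"dx":0,"dy":0,"dz":0,"ax":0,"ay":0,"az":0}]'
```

```text
time: 24.28
tool_pos: [0.5044, 0.0915, 0.2414]
tcp_rot: [2.41, 2.014, 0.0]
wrist_force: [-1.4, -2.1, 6.0]
width: 0.252
grip_force: 39.9

time: 24.7
tool_pos: [0.5048, 0.0939, 0.2414]
tcp_rot: [2.409, 2.014, -0.001]
wrist_force: [-2.9, -4.9, 6.9]
width: 0.253
grip_force: 40.0
```

```bash
R='' ; python3 -m jog '[{"dx":1,"dy":0,"dz":0,"ax":0,"ay":0,"az":0},{"dx":1,"dy":0,"dz":0,"ax":0,"ay":0,"az":0},{"dx":0,"dy":0,"dz":0,"ax":0,"ay":0,"az":0},{"dx":0,"dy":0,"dz":0,"ax":0,"ay":0,"az":0}]'|grep -E 'pos|force'; python3 -m jog '[{"dx":1,"dy":0,"dz":0,"ax":0,"ay":0,"az":0},{"dx":1,"dy":0,"dz":0,"ax":0,"ay":0,"az":0},{"dx":0,"dy":0,"dz":0,"ax":0,"ay":0,"az":0},{"dx":0,"dy":0,"dz":0,"ax":0,"ay":0,"az":0}]'|grep -E 'pos|force'
```

```text
tool_pos: [0.5052, 0.0958, 0.2414]
wrist_force: [-2.7, -5.7, 7.5]
grip_force: 40.1
tool_pos: [0.5055, 0.0977, 0.2414]
wrist_force: [-2.3, -6.5, 7.2]
grip_force: 40.1
```

```bash
python3 -m jog '[{"dx":1,"dy":0,"dz":0,"ax":0,"ay":0,"az":0},{"dx":0,"dy":0,"dz":0,"ax":0,"ay":0,"az":0},{"dx":0,"dy":0,"dz":0,"ax":0,"ay":0,"az":0}]'|grep -E 'pos|wrist'; python3 -m jog '[{"dx":1,"dy":0,"dz":0,"ax":0,"ay":0,"az":0},{"dx":0,"dy":0,"dz":0,"ax":0,"ay":0,"az":0},{"dx":0,"dy":0,"dz":0,"ax":0,"ay":0,"az":0}]'|grep -E 'pos|wrist'
```

```text
tool_pos: [0.5057, 0.0989, 0.2414]
wrist_force: [-1.2, -5.2, 6.9]
tool_pos: [0.506, 0.1, 0.2414]
wrist_force: [-1.6, -4.0, 7.0]
```

```bash
python3 -m jog '[{"dx":1,"dy":0,"dz":0,"ax":0,"ay":0,"az":0},{"dx":0,"dy":0,"dz":0,"ax":0,"ay":0,"az":0},{"dx":0,"dy":0,"dz":0,"ax":0,"ay":0,"az":0}]'|grep -E 'pos|wrist'; python3 - <<'E'
from h import *
from workcell import bot,optics
print()
s=bot.read_state(); c=wrist(optics,bot); np.savez('w7.npz',**c); O=np.array([.5204,.1744]);d=np.array([.179,.984]);nx=np.array([.984,-.179])
print(np.round(s['wrist_force'],1))
for st,ce,m in blobs(c,(0,120,60),(7,255,255),100): print(st,ce)
for y in (.1097,.0655,.021,-.0235):
    print(y,*[proj(c,[*(O+d*(y+e)),z]).round(0) for z,e in((.12,-.022),(.099,.022))])
E
```

```text
tool_pos: [0.5061, 0.1006, 0.2414]
wrist_force: [-2.4, -6.7, 7.4]

[-2.4 -6.7  7.4]
[180, 0, 164, 251, 18953] [269.3, 125.6]
0.1097 [ 261. -331.] [ 261. -511.]
0.0655 [260. -61.] [ 260. -225.]
0.021 [259. 121.] [259. -28.]
-0.0235 [259. 252.] [259. 117.]
```

The last cap's near edge is at row 251, against 252 predicted for a snug row. I give one more nudge to confirm by force.

```bash
python3 -m jog '[{"dx":1,"dy":0,"dz":0,"ax":0,"ay":0,"az":0},{"dx":0,"dy":0,"dz":0,"ax":0,"ay":0,"az":0},{"dx":0,"dy":0,"dz":0,"ax":0,"ay":0,"az":0}]'|grep -E 'pos|wrist'; python3 -m jog '[{"dx":0.5,"dy":0,"dz":0,"ax":0,"ay":0,"az":0},{"dx":0,"dy":0,"dz":0,"ax":0,"ay":0,"az":0},{"dx":0,"dy":0,"dz":0,"ax":0,"ay":0,"az":0}]'|grep -E 'pos|wrist'
```

```text
tool_pos: [0.5062, 0.101, 0.2414]
wrist_force: [-3.0, -10.3, 8.3]
tool_pos: [0.5062, 0.1012, 0.2414]
wrist_force: [-3.7, -12.1, 7.0]
```

The force rises with no further travel, so the row is snug. I relax, release, lift, and look at the result.

```bash
python3 -m jog '[{"dx":-1.2,"dy":0,"dz":0,"ax":0,"ay":0,"az":0},{"dx":0,"dy":0,"dz":0,"ax":0,"ay":0,"az":0}]'|grep -E 'pos|wrist';  python3 -m jog '[{"dx":0,"dy":0,"dz":0,"ax":0,"ay":0,"az":0},{"dx":0,"dy":0,"dz":0,"ax":0,"ay":0,"az":0},{"dx":0,"dy":0,"dz":0,"ax":0,"ay":0,"az":0},{"dx":0,"dy":0,"dz":0,"ax":0,"ay":0,"az":0},{"dx":0,"dy":0,"dz":-15,"ax":0,"ay":0,"az":0},{"dx":0,"dy":0,"dz":-30,"ax":0,"ay":0,"az":0},{"dx":0,"dy":0,"dz":-35,"ax":0,"ay":0,"az":0},{"dx":0,"dy":0,"dz":-35,"ax":0,"ay":0,"az":0},{"dx":0,"dy":0,"dz":-35,"ax":0,"ay":0,"az":0},{"dx":0,"dy":0,"dz":-10,"ax":0,"ay":0,"az":0},{"dx":0,"dy":0,"dz":0,"ax":0,"ay":0,"az":0},{"dx":0,"dy":0,"dz":0,"ax":0,"ay":0,"az":0}]' 1; python3 - <<'E'
from h import *
from workcell import bot,optics
c=wrist(optics,bot); np.savez('w8.npz',**c); O=np.array([.5204,.1744]);d=np.array([.179,.984]);nx=np.array([.984,-.179])
for st,ce,m in blobs(c,(0,120,60),(7,255,255),100): print(st,ce)
for y in (.1097,.0655,.021,-.0235):
    print(y,*[proj(c,[*(O+d*(y+e)),z]).round(0) for z,e in((.12,-.0223),(.099,.0223))])
# grip/stop: rows of brightness change along the row's middle beyond last cap
col=[proj(c,[*(O+d*y),.068]) for y in(-.046,-.102)]; print('stop front/back top predicted',np.round(col,0).tolist())
u=int(col[0][0])-22; h=cv2.cvtColor(c['img'],cv2.COLOR_RGB2HSV)
print(u,[(r,*h[r,u].tolist()) for r in range(int(col[0][1])-24,int(col[1][1])+24,4)])
t=optics.read_camera('top'); a=load('top0.npz')
for nm,w,z in(('salt',(300,205,335,240),0),('yog',(258,160,285,192),0)):
    x0,y0,x1,y1=w; print(nm,np.abs(t['img'][y0:y1,x0:x1].astype(int)-a['img'][y0:y1,x0:x1]).mean().round(1))
E
```

```text
tool_pos: [0.5061, 0.1007, 0.2414]
wrist_force: [-2.5, -6.4, 7.0]
time: 27.83
tool_pos: [0.5059, 0.1021, 0.4004]
tcp_rot: [2.41, 2.015, 0.001]
wrist_force: [-0.9, 0.1, 0.3]
width: 0.997
grip_force: 0.0
[225, 0, 66, 157, 4631] [259.5, 76.5]
0.1097 [259. -27.] [259. -90.]
0.0655 [258.  42.] [258. -18.]
0.021 [258. 103.] [258.  46.]
-0.0235 [258. 158.] [258. 102.]
stop front/back top predicted [[258.0, 146.0], [258.0, 198.0]]
235 [(122, 14, 121, 93), (126, 13, 118, 93), (130, 14, 121, 93), (134, 11, 112, 96), (138, 13, 116, 90), (142, 16, 66, 50), (146, 13, 86, 71), (150, 13, 130, 159), (154, 14, 133, 150), (158, 14, 136, 171), (162, 13, 133, 188), (166, 13, 134, 190), (170, 14, 134, 192), (174, 14, 134, 190), (178, 14, 133, 196), (182, 13, 133, 199), (186, 14, 136, 189), (190, 13, 130, 184), (194, 13, 115, 109), (198, 13, 96, 96), (202, 12, 100, 99), (206, 15, 97, 92), (210, 14, 92, 91), (214, 14, 95, 89), (218, 13, 91, 87)]
salt 9.9
yog 10.4
```

The caps form one touching line ending at row 157 (158 predicted), and the stop face is at row 147 (146 predicted). The gripper is open and well clear, so I hand in.

```bash
python3 -c "
from workcell import bot
print(bot.finish_job())"
```

```text
the job is handed in; nothing more can be done
None
```

The job is handed in: the three tray jars stand upright in the rack beside jar_in, the stop is closed up snugly on all four, and the gripper is open and clear. The hand-in returned no verdict, and I did not precisely re-measure the salt shaker and yoghurt cup, though nothing was seen to touch them.

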